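# Shift a polishing lathe into third

### The job

The polishing lathe's red-knobbed gearstick stands somewhere in the left-hand leg of its H-shaped gate; push it gently with the fingertips to neutral, across to the right, and then forward (towards the motor) until it is fully home in the third slot, the one with three green pips. Do not let it drop into the fourth slot (near right) on the way, and do not pinch or lift anything. Leave the things on the lathe's deck and on the bench where they are and let go of the stick at the end.

Things in the scene. Friction and masses are not known exactly. Their poses are not given: they have to be found in the camera images.
- lathe: Fixed bench polishing lathe: white gearbox deck 200 (x) by 270 (y) mm, 112 mm high; behind it at x = 175 mm a blue motor along y, 149 mm high, with polishing wheels out to y = +-200 mm. Origin: on the bench under the middle of deck and gate, also the gearstick's pivot; x points forward (operator to motor), y to the operator's left, z up.
- gate_centre (a point): Middle of the H gate, on top of an aluminium plate (120 by 110 mm, 120 mm above the bench). The legs run along the lathe's x, 20 mm left (+y) and right (-y) of the middle, 34 mm forward and back; the 16 mm cross channel passes between two tongues 24 mm wide with half-round tips. Its axes are the lathe's.
- slot3 (a point): Where the knob's middle lies when the stick is fully home in the third slot (about 197 mm up). Slots: first = far left, second = near left, third = far right, fourth = near right; one to four pips beyond each slot's end count them, black, the third's green.
- knob: Red upright cylindrical knob, 32 mm wide, 50 mm tall; origin at its middle, 205 mm from the pivot along the stick, z along the stick. A steel stem 11 mm thick runs down from it through the gate, whose tongues block it, so it can only follow the H. It takes about 2 to 3 N to move and stays where it is left. More than 30 N on it counts as rough.
- select (a joint): Lean of the gearstick across, rad: -0.166 = fully left (knob 34 mm left of the middle), 0 = middle, +0.166 = fully right. It stops at both ends. It can change much only while shift is near 0 (within about 0.02 between the tongues).
- shift (a joint): Lean of the gearstick fore and aft, rad: +0.23 = fully forward, towards the motor (knob 47 mm forward of neutral), 0 = neutral, -0.23 = fully back, towards the operator. It stops at both ends. Third slot fully home: select about +0.16, shift +0.23.
- bite_model: White plaster base 50 by 55 by 12 mm with a pink arch of teeth on it, 24 mm high in all; loose on the left wing of the deck (112 mm high). Origin under its middle. Leave it.
- paste_bar: Pale pink bar of polishing paste, 70 by 28 by 24 mm, loose on the right wing of the deck. Origin under its middle. Leave it.
- wax_stand: Brass post 130 mm tall on a round foot 84 mm wide, loose on the bench. Origin under its middle. Leave it.
- mixing_bowl: Green bowl, 100 mm wide, 55 mm high, loose on the bench. Origin under its middle. Leave it.
- pumice_jar: Pale pink jar with black cap, 64 mm wide, 75 mm high, loose on the bench. Origin under its middle. Leave it.
- plaster_cast: All-white plaster cast, 50 by 55 by 24 mm, loose on the bench. Origin under its middle. Leave it.

How it is judged:
On the way, in this order (a step that is already met when the one before it is completed fails the run):
1. the gearstick is across on the right, still near neutral (value of joint select above 0.11 rad and value of joint shift between -0.12 and 0.12 rad).
2. the gearstick is fully forward in the third slot (value of joint select above 0.11 rad and value of joint shift above 0.195 rad), for 0.2 s.
At the end, for the whole second after the job is handed in: The gearstick rests in the third slot: shift above 0.195 rad (within 7 mm at the knob of fully forward) and select above 0.11 rad (right-hand leg), not moving; the loose things within 20 mm of where they stood (all of step 2 and velocity of joint shift between -0.02 and 0.02 rad/s and distance of each of bite_model, paste_bar, wax_stand, mixing_bowl, pumice_jar, plaster_cast from where it was at the start of the episode below 0.02 m); the robot touches nothing.
It fails at once if the gearstick goes more than half-way into the fourth slot (value of joint select above 0.11 rad and value of joint shift below -0.12 rad).
It fails at once if the knob is pressed or pinched with more than 30 N (contact force between anything else and knob above 30 N).
It fails at once if a loose thing on the deck or bench is moved or lifted by more than 20 mm (distance of any of bite_model, paste_bar, wax_stand, mixing_bowl, pumice_jar, plaster_cast from where it was at the start of the episode above 0.02 m).
It also fails if it takes over 48 s, if anything falls off the work surface, if the arm or the gripper's body presses on something with over 40 N, if the wrist force passes 120 N, or if a joint passes its speed limit or range.

### The arm

A 7-joint arm with a two-finger parallel gripper is mounted at the origin on the work surface. World frame = base frame: x ahead of the robot, y to its left, z up, the work surface at z = 0. Lengths are in m, angles in rad, forces in N, time in s.
With the tool pointing down it reaches from about 0.4 to 0.875 m from the base axis. Payload 19.3 kg.
Tool frame: the origin (TCP) lies midway between the tips of the shut fingers; the grasp point (between the pads) lies 19 mm behind it; x points along the fingers, y is the direction in which the jaws open and shut, and the axes are right-handed (so a half turn about x gives the same grasp; the last joint's range is limited). The gripper opens to 85 mm and grips with 20 to 120 N. Pads are 22 mm wide; open, the fingers measure 114 mm over their backs; the gripper's body (76 mm by 85 mm) begins 54 mm behind the grasp point. The pads swing forward as they close: fully open they stand 13 mm farther back than shut.
Start: joints at [-1.281, 0.521, -0.036, 1.599, 0.021, 1.021, -0.113], TCP at [0.22, 0.585, 0.231] pointing down, gripper open.
Joint ranges: [-2.91, 2.91], [-0.3, 2.13], [-1.5, 1.42], [0.17, 2.43], [-1.26, 4.41], [0.16, 1.93], [-2.52, 2.52]. Speed limits (rad/s): [1.89, 1.89, 2.39, 2.39, 3.01, 3.01, 3.01].

### API

Orientations are given as [roll, pitch, yaw] about the fixed x, y, z axes, in that order (R = Rz(yaw) Ry(pitch) Rx(roll)).
In Python, from workcell import bot gives the robot as it stands. The module is installed in compiled form; this text tells all that it offers.
- The arm moves only by the tool servo_tool, never from a script. Its argument "targets" is a list of rows, each an object of numbers: "x", "y", "z": the shift along the tool's x, y, z as a fraction of full scale; "wx", "wy", "wz": the turn, a rotation vector about the tool's x, y, z as a fraction of full scale. A call has 1 to 12 rows; each row is the pose to reach, as a shift and turn from the pose measured when the call began, along the tool's axes at that moment, turning the shorter way round; what a row does not reach only later rows make up. Full scale, the value 1, is 40 cm for a shift and 360 degrees for a turn. A row lasts 1/8 s, in which the tool goes at most 62.5 mm and 10.7 degrees, less where a joint would pass 70% of its speed; a pose out of reach is approached as far as the arm can. A call with a number of a shift or a turn outside -1 to 1 is refused whole. A call with a gripper value outside its range is refused whole. "grip" is the gripper command: -1 is shut, 1 is fully open, values between are in proportion, set as the call begins (left out, the last holds). The fingers move at their own pace and stop on an object; "squeeze" is the grip in N (left out, the last holds). Time passes only in rows, so rows that repeat a pose let the fingers close. It gives the time, the measured TCP pose, the force and the opening at its end, in the units of the state.
- bot.observe(): the state, without advancing time (a new reading comes with each control period).
- bot.grab_frame(name): name is "side" or "top"; returns (picture, depth): 384x512x3 uint8, red, green, blue; 384x512 float32, m along the optical axis (not along the pixel's ray), 0 where there is no reading.
- bot.get_calibration(name): a dict with "intrinsics" (3x3 intrinsics, pixels), "k1" (the pictures are not rectified: a ray, as slopes to the right and down, at radius r is drawn at 1 + k1 r^2 times it, then the intrinsics apply), "R" (3x3) and "t" (3): a world point X has camera coordinates R X + t. Camera axes: x right, y down, z forward; pixel columns grow to the right and rows downward; lengths in m; the calibration is good to about 2 mm. A picture is of the moment at which its call begins. get_calibration takes no time and is no camera call.
- bot.job_done(): hands the job in, once; it reports no verdict.
Trained networks look in the newest picture that a camera, given by its name, has taken for a name from the list of things; names that differ only in an ending like _2 or _b are one class to them, and where a whole thing is asked for, a point or a joint stands for the part that bears it (a point fixed in the world has none). Each returns a list of dicts, best first, with "confidence" (0 to 1); they miss things now and then, are a little off and sometimes report something else, mostly with a low value. They report only what shows in the picture. A call takes as long as a camera call.
- bot.trace(camera, target): "mask" (384x512 bool, what is visible of it) and "pixel" ([column, row] in pixels, amid what is visible of it).
The state is a dict: "clock": time; "qpos": joint angles; "qd": joint speeds; "joint_efforts": joint torques, N m; "position": TCP position; "tool_rot": TCP orientation; "force": force on the tool from outside, world axes, zero at the start; "moment": the same for the moment, N m; "grip_width": finger opening in m.
Only numpy, scipy, OpenCV 4.12 (cv2) and the standard library are available. Lean on these libraries where they do the work, as an engineer would, in place of code of your own. Each camera call takes 0.05 s, during which the arm holds its last target. There are 200 camera calls.

## Working session

There is one attempt and no reset: what is moved stays moved. The work goes in short steps, Python scripts to look and compute and a tool call to move; the robot and the scene stay as the last step left them, time stands still between calls to the robot, and variables do not carry over. Pictures are saved under pics/ and viewed, on a budget of 10 in all, crops included, one or two more only if the job needs it, and the job is handed in when it is done.

Besides the shell and the picture viewer there is one more tool, called as name(argument=value, ...), one argument or row to a line, values as JSON. servo_tool: Moves the arm, as the interface text tells. Shift numbers are shares of 40 cm and turn numbers shares of 360 degrees, none past 1 either way. Its arguments: {"type":"object","properties":{"targets":{"type":"array"},"grip":{"type":"number"},"squeeze":{"type":"number"}},"required":["targets"]}

```bash
mkdir -p pics; cat > h.py <<'E'
import numpy as np, cv2
from workcell import bot
from scipy.spatial.transform import Rotation as Ro
def cloud(cam,d):
    c=bot.get_calibration(cam);K=np.array(c["intrinsics"]);k1=c["k1"]
    v,u=np.mgrid[:384,:512]
    xd=(u-K[0,2])/K[0,0];yd=(v-K[1,2])/K[1,1]
    s=np.ones_like(xd)
    for _ in range(8): s=1+k1*((xd/s)**2+(yd/s)**2)
    P=np.stack([xd/s*d,yd/s*d,d],-1)
    return (P-np.array(c["t"]))@np.array(c["R"])
def pix(cam,X):
    c=bot.get_calibration(cam);K=np.array(c["intrinsics"])
    p=np.array(c["R"])@np.asarray(X)+np.array(c["t"]);a=p[:2]/p[2]
    a=a*(1+c["k1"]*(a@a));return K[:2,:2]@a+K[:2,2]
def save(n,im,scale=1): cv2.imwrite(f"pics/{n}.png",cv2.resize(im[:,:,::-1],None,fx=scale,fy=scale,interpolation=cv2.INTER_CUBIC))
E
python3 - <<'E'
from h import *
s=bot.observe();print({k:np.round(v,3) for k,v in s.items()})
ims=[]
for cam in("top","side"):
    im,d=bot.grab_frame(cam);np.savez(f"{cam}0.npz",im=im,d=d);P=cloud(cam,d)
    print(cam,"cam at",np.round(-np.array(bot.get_calibration(cam)["R"]).T@np.array(bot.get_calibration(cam)["t"]),3))
    save(cam+"0",im,1.5)
    for n in("knob","lathe","bite_model","paste_bar","wax_stand","mixing_bowl","pumice_jar","plaster_cast"):
        for r in bot.trace(cam,n)[:1]:
            m=r["mask"]&(d>0);print(n,round(r["confidence"],2),np.round(r["pixel"]),m.sum(),np.round(np.median(P[m],0),3),np.round(np.percentile(P[m],2,axis=0),3),np.round(np.percentile(P[m],98,axis=0),3))
E
```

```text
{'clock': np.float64(0.0), 'qpos': array([-1.281,  0.522, -0.036,  1.6  ,  0.021,  1.021, -0.113]), 'qd': array([ 0.   , -0.   ,  0.001, -0.002,  0.001,  0.001,  0.001]), 'joint_efforts': array([-3.0000e-03, -9.2712e+01,  1.9790e+00, -3.6994e+01,  1.8000e-02,
        8.0000e-03,  0.0000e+00]), 'position': array([0.22 , 0.585, 0.231]), 'tool_rot': array([-1.506,  1.57 , -1.865]), 'force': array([ 0.134, -0.194,  0.172]), 'moment': array([-0.039, -0.055, -0.002]), 'grip_width': np.float64(0.086)}
top cam at [0.225 0.016 1.496]
knob 0.64 [250. 178.] 118 [ 0.5   -0.012  0.22 ] [ 0.488 -0.03   0.184] [0.516 0.005 0.227]
lathe 0.66 [272. 151.] 9207 [ 0.604 -0.08   0.116] [ 0.418 -0.287  0.043] [0.767 0.073 0.15 ]
bite_model 0.5 [236. 169.] 222 [0.549 0.036 0.126] [0.525 0.011 0.119] [0.571 0.061 0.14 ]
paste_bar 0.7 [292. 192.] 201 [ 0.475 -0.14   0.136] [ 0.443 -0.159  0.128] [ 0.507 -0.122  0.141]
wax_stand 0.95 [367. 205.] 508 [ 0.442 -0.399  0.023] [ 0.409 -0.44   0.007] [ 0.484 -0.367  0.132]
mixing_bowl 0.97 [342. 239.] 676 [ 0.333 -0.321  0.022] [ 0.289 -0.356  0.001] [ 0.374 -0.274
[... 206 characters left out ...]
 0.181] [0.509 0.    0.228]
lathe 0.6 [299. 213.] 10040 [ 0.59  -0.115  0.115] [ 0.407 -0.309  0.018] [0.757 0.068 0.153]
bite_model 0.41 [267. 181.] 36 [0.558 0.016 0.133] [0.551 0.002 0.12 ] [0.568 0.032 0.141]
paste_bar 0.79 [279. 229.] 285 [ 0.47  -0.146  0.135] [ 0.438 -0.163  0.114] [ 0.506 -0.122  0.141]
wax_stand 0.65 [334. 311.] 703 [ 0.437 -0.41   0.024] [ 0.406 -0.443  0.01 ] [ 0.476 -0.371  0.133]
mixing_bowl 0.85 [280. 310.] 943 [ 0.337 -0.303  0.026] [ 0.284 -0.356  0.003] [ 0.372 -0.267  0.058]
pumice_jar 0.72 [172. 153.] 392 [0.434 0.384 0.055] [0.41  0.369 0.004] [0.468 0.423 0.082]
plaster_cast 0.54 [160. 184.] 202 [0.346 0.308 0.016] [0.32  0.287 0.006] [0.375 0.344 0.029]
```

View pics/top0.png

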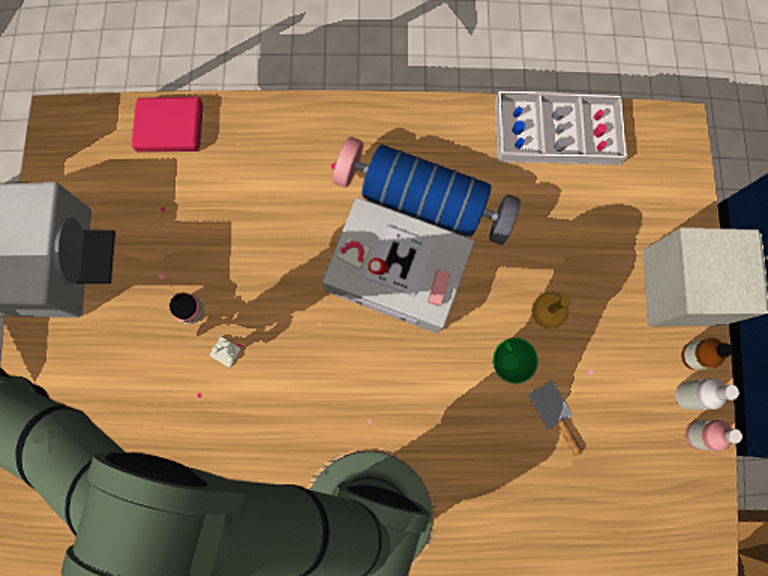

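View pics/side0.png

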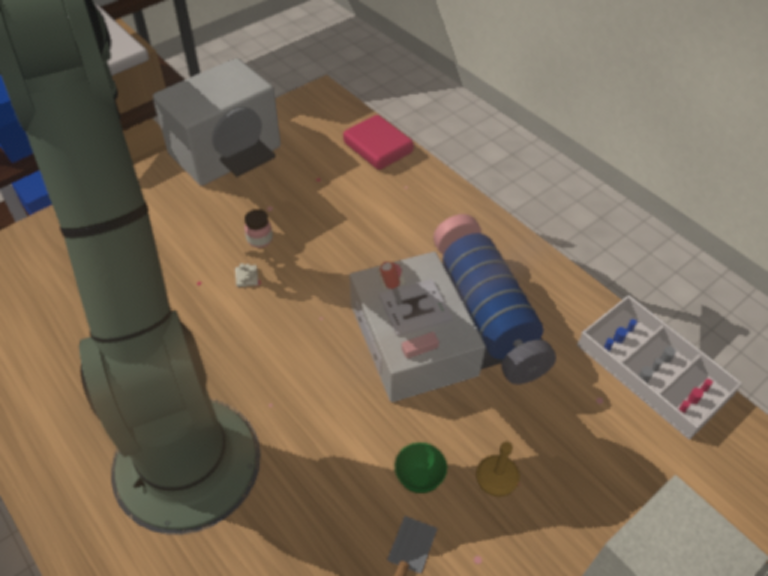

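```bash
python3 - <<'E'
from h import *
T={}
for cam in("top","side"):
    z=np.load(f"{cam}0.npz");im,d=z["im"],z["d"];P=cloud(cam,d)
    m=(d>0)&(abs(P[...,2]-.114)<.011)&(abs(P[...,0]-.53)<.17)&(abs(P[...,1]+.07)<.17)
    m=cv2.morphologyEx(m.astype(np.uint8),cv2.MORPH_OPEN,np.ones((3,3)))
    n,l,st,_=cv2.connectedComponentsWithStats(m);i=1+np.argmax(st[1:,4]);m=l==i
    r=cv2.minAreaRect((P[m][:,:2]*1000).astype(np.float32));print(cam,r, "deck z",np.median(P[m][:,2]))
# knob
    yaw=None
    hsv=cv2.cvtColor(im,cv2.COLOR_RGB2HSV)
    red=((hsv[...,0]<8)|(hsv[...,0]>172))&(hsv[...,1]>150)&(d>0)&(P[...,2]>.16)&(abs(P[...,0]-.5)<.1)&(abs(P[...,1])<.1)
    top=red&(P[...,2]>np.percentile(P[red][:,2],90)-.006)
    print("knob",red.sum(),P[red].mean(0),"top",top.sum(),P[top].mean(0),np.ptp(P[top],axis=0))
    T[cam]=im
# crop view with upsampling
z=T["top"][125:230,205:325];save("crop_top0",z,6)
E
```

```text
top ((535.4314575195312, -59.45878601074219), (270.2112121582031, 201.90089416503906), 69.47079467773438) deck z 0.11285980694141001
knob 64 [ 0.50039638 -0.01705716  0.21180865] top 35 [ 0.50211677 -0.01229786  0.22196327] [0.02681212 0.02593938 0.00805516]
side ((531.90234375, -60.338043212890625), (276.2073059082031, 201.0361785888672), 69.3570327758789) deck z 0.1141765814561567Traceback (most recent call last):
  File "<stdin>", line 13, in <module>
    return _quantile_unchecked(
        a, q, axis, out, overwrite_input, method, keepdims, weights)
    return _ureduce(a,
                    func=_quantile_ureduce_func,
    ...<5 lines>...
                    overwrite_input=overwrite_input,
                    method=method)
    r = func(a, **kwargs)
    result = _quantile(arr,
                       quantiles=q,
    ...<2 lines>...
                       out=out,
                       weights=wgt)
    slices_having_nans = np.isnan(arr[-1, ...])
                                  ~~~^^^^^^^^^
IndexError: index -1 is out of bounds for axis 0 with size 0
```

```bash
cat >> h.py <<'E'
O=np.array([.534,-.060]);YAW=np.radians(-20.6);A=np.array([[np.cos(YAW),-np.sin(YAW)],[np.sin(YAW),np.cos(YAW)]])
def R_now(s): return Ro.from_euler("xyz",s["tool_rot"]).as_matrix()
def goal_R(s):
    # x down, tool y along nearest of lathe +-x / +-y to now
    R=R_now(s);best=None
    for k in range(4):
        a=YAW+k*np.pi/2;y=np.array([np.cos(a),np.sin(a),0]);x=np.array([0,0,-1.]);G=np.stack([x,y,np.cross(x,y)],1)
        ang=Ro.from_matrix(R.T@G).magnitude()
        if best is None or ang<best[0]: best=(ang,G,k)
    return best[1],best[2]
def plan(*pts):
    s=bot.observe();R=R_now(s);G,k=goal_R(s)
    loc=A.T@(s["position"][:2]-O);print("t",round(float(s["clock"]),2),"tcp lathe mm",np.round(loc*1000,1),"z",round(s["position"][2]*1000,1),"F lathe",np.round(A.T@s["force"][:2],1),round(s["force"][2],1),"k",k,"tool y in lathe",np.round(A.T@R[:2,1],2),"z",np.round(A.T@R[:2,2],2))
    print("turn",np.round(Ro.from_matrix(R.T@G).as_rotvec()/2/np.pi,4),"q",np.round(s["qpos"],2))
    for x,y,z in pts:
        W=np.r_[O+A@np.array([x,y])/1000,z/1000]
        print((x,y,z),"world",np.round(W,3),"shift",np.round(R.T@(W-s["position"])/.4,4))
def knob(cam="top",name=None):
    im,d=bot.grab_frame(cam);P=cloud(cam,d)
    if name: save(name,im[110:250,180:350],4)
    hsv=cv2.cvtColor(im,cv2.COLOR_RGB2HSV)
    L=(P[...,:2]-O)@A
    red=((hsv[...,0]<8)|(hsv[...,0]>170))&(hsv[...,1]>110)&(d>0)&(P[...,2]>.165)&(abs(L[...,0])<.09)&(abs(L[...,1])<.08)
    if red.sum()<5: print(cam,"no knob");return
    top=red&(P[...,2]>np.percentile(P[red][:,2],90)-.006);c=L[top].mean(0)
    rng=[L[top].min(0)*1000,L[top].max(0)*1000]
    print(cam,"knob top n",top.sum(),"lathe mm",np.round(c*1000,1),"z",P[top][:,2].mean().round(3),"shift~",round(c[0]/.23,3),"select~",round(-c[1]/.23,3),"range",np.round(rng))
E
python3 - <<'E'
from h import *
knob("top","crop_a");plan((-100,32,260),(-100,32,195))
E
```

```text
top knob top n 36 lathe mm [-47.3  33.7] z 0.222 shift~ -0.206 select~ -0.147 range [[-63.  21.]
 [-35.  50.]]
t 0.95 tcp lathe mm [-520.8  493.3] z 231.3 F lathe [-0.3  0.6] 0.1 k 1 tool y in lathe [0. 1.] z [ 1. -0.]
turn [-0.0001  0.      0.    ] q [-1.28  0.52 -0.04  1.6   0.02  1.02 -0.11]
(-100, 32, 260) world [0.452 0.005 0.26 ] shift [-0.0717 -1.1528  1.0523]
(-100, 32, 195) world [0.452 0.005 0.195] shift [ 0.0908 -1.1528  1.0523]
```

View pics/crop_a.png

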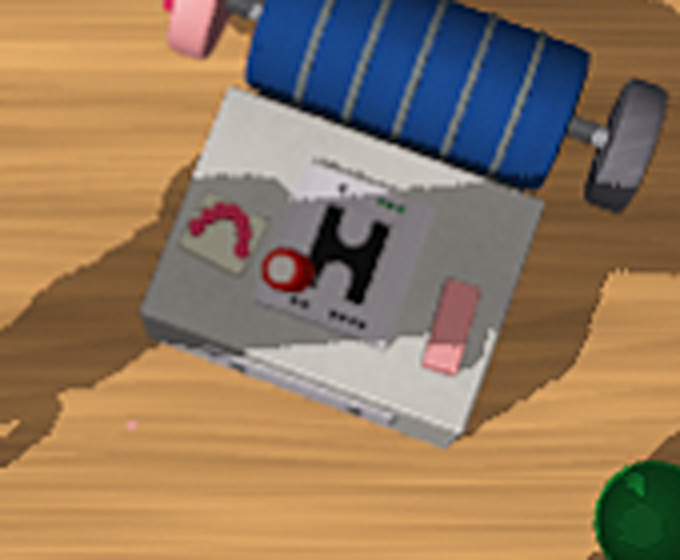

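servo_tool(
  targets=[
    {"x":-0.072,"y":-0.3,"z":0.26},
    {"x":-0.072,"y":-0.576,"z":0.526},
    {"x":-0.072,"y":-0.576,"z":0.526},
    {"x":-0.072,"y":-0.576,"z":0.526},
    {"x":-0.072,"y":-0.576,"z":0.526},
    {"x":-0.072,"y":-0.576,"z":0.526},
    {"x":-0.072,"y":-0.576,"z":0.526},
    {"x":-0.072,"y":-0.576,"z":0.526},
  ],
  grip=-1,
)

```text
$.targets[0]: bad value
```

servo_tool(
  targets=[
    {"y":-0.3,"z":0.26},
    {"y":-0.576,"z":0.526},
    {"y":-0.576,"z":0.526},
    {"y":-0.576,"z":0.526},
    {"y":-0.576,"z":0.526},
    {"y":-0.576,"z":0.526},
    {"y":-0.576,"z":0.526},
    {"y":-0.576,"z":0.526},
    {"y":-0.576,"z":0.526},
    {"y":-0.576,"z":0.526},
  ],
)

```text
$.targets[0]: bad value
```

```bash
python3 - <<'E'
from h import *
plan((-100,32,200),(-75,32,200));print(bot.observe()["grip_width"]);knob()
E
```

```text
t 0.95 tcp lathe mm [-520.8  493.3] z 231.3 F lathe [-0.3  0.6] 0.1 k 1 tool y in lathe [0. 1.] z [ 1. -0.]
turn [-0.0001  0.      0.    ] q [-1.28  0.52 -0.04  1.6   0.02  1.02 -0.11]
(-100, 32, 200) world [0.452 0.005 0.2  ] shift [ 0.0783 -1.1528  1.0523]
(-75, 32, 200) world [ 0.475 -0.004  0.2  ] shift [ 0.0783 -1.1528  1.1148]
0.08523658674927545
top knob top n 32 lathe mm [-45.4  31.8] z 0.223 shift~ -0.198 select~ -0.138 range [[-62.  22.]
 [-35.  48.]]
```

Every row probably needs all six numbers.

servo_tool(
  targets=[
    {"x":-0.072,"y":-0.3,"z":0.26,"wx":0,"wy":0,"wz":0},
    {"x":-0.072,"y":-0.576,"z":0.526,"wx":0,"wy":0,"wz":0},
    {"x":-0.072,"y":-0.576,"z":0.526,"wx":0,"wy":0,"wz":0},
    {"x":-0.072,"y":-0.576,"z":0.526,"wx":0,"wy":0,"wz":0},
    {"x":-0.072,"y":-0.576,"z":0.526,"wx":0,"wy":0,"wz":0},
    {"x":-0.072,"y":-0.576,"z":0.526,"wx":0,"wy":0,"wz":0},
    {"x":-0.072,"y":-0.576,"z":0.526,"wx":0,"wy":0,"wz":0},
    {"x":-0.072,"y":-0.576,"z":0.526,"wx":0,"wy":0,"wz":0},
  ],
  grip=-1,
)

```text
clock: 2.0
position: [0.3354, 0.2963, 0.26]
tool_rot: [3.005, 1.571, 2.647]
force: [-0.1, 0.1, -0.1]
grip_width: 0.0003
```

```bash
python3 - <<'E'
from h import *
plan((-100,32,260));print(bot.observe()["grip_width"])
E
```

```text
t 2.0 tcp lathe mm [-311.3  263.6] z 260.0 F lathe [-0.2  0.1] -0.1 k 1 tool y in lathe [-0.  1.] z [1. 0.]
turn [ 0.0002 -0.     -0.    ] q [-0.89  0.2   0.04  2.01 -0.01  0.93  0.37]
(-100, 32, 260) world [0.452 0.005 0.26 ] shift [-2.000e-04 -5.798e-01  5.273e-01]
0.0002529608138385388
```

servo_tool(
  targets=[
    {"x":0,"y":-0.3,"z":0.27,"wx":0,"wy":0,"wz":0},
    {"x":0,"y":-0.58,"z":0.527,"wx":0,"wy":0,"wz":0},
    {"x":0,"y":-0.58,"z":0.527,"wx":0,"wy":0,"wz":0},
    {"x":0,"y":-0.58,"z":0.527,"wx":0,"wy":0,"wz":0},
    {"x":0,"y":-0.58,"z":0.527,"wx":0,"wy":0,"wz":0},
    {"x":0,"y":-0.58,"z":0.527,"wx":0,"wy":0,"wz":0},
    {"x":0,"y":-0.58,"z":0.527,"wx":0,"wy":0,"wz":0},
    {"x":0.15,"y":-0.58,"z":0.527,"wx":0,"wy":0,"wz":0},
    {"x":0.15,"y":-0.58,"z":0.527,"wx":0,"wy":0,"wz":0},
    {"x":0.15,"y":-0.58,"z":0.527,"wx":0,"wy":0,"wz":0},
  ],
)

```text
clock: 3.25
position: [0.4519, 0.006, 0.2013]
tool_rot: [1.384, 1.571, 1.027]
force: [0.7, 0.4, 0.3]
grip_width: -0.0001
```

```bash
python3 - <<'E'
from h import *
plan((-80,32,200),(-27,32,200));knob("side");knob("top","crop_b")
E
```

```text
t 3.25 tcp lathe mm [-100.1   32.9] z 201.3 F lathe [0.5 0.6] 0.3 k 1 tool y in lathe [-0.  1.] z [1. 0.]
turn [ 0.0004  0.     -0.    ] q [-0.36  0.3   0.26  2.08 -0.11  0.78  1.19]
(-80, 32, 200) world [ 0.47  -0.002  0.2  ] shift [ 0.0032 -0.0023  0.0502]
(-27, 32, 200) world [ 0.52  -0.021  0.2  ] shift [ 0.0032 -0.0027  0.1827]
side knob top n 35 lathe mm [-50.4  25.5] z 0.241 shift~ -0.219 select~ -0.111 range [[-69.  16.]
 [-36.  56.]]
top no knob
```

View pics/crop_b.png

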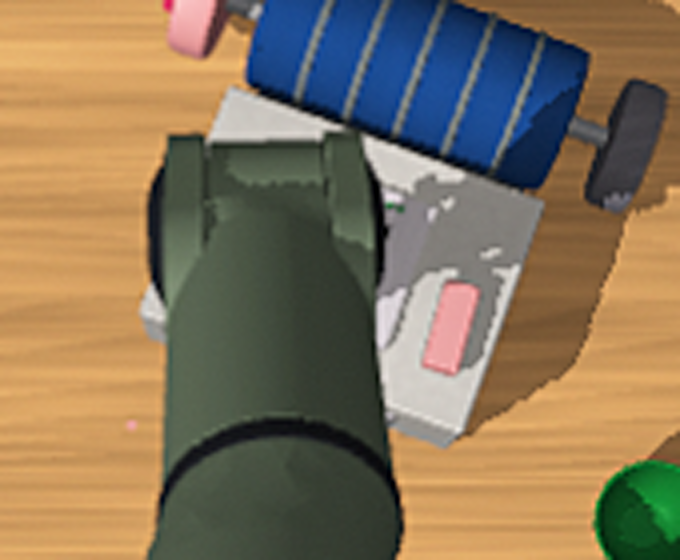

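servo_tool(
  targets=[
    {"x":0,"y":0,"z":0.03,"wx":0,"wy":0,"wz":0},
    {"x":0,"y":0,"z":0.05,"wx":0,"wy":0,"wz":0},
    {"x":0,"y":0,"z":0.065,"wx":0,"wy":0,"wz":0},
    {"x":0,"y":0,"z":0.08,"wx":0,"wy":0,"wz":0},
    {"x":0,"y":0,"z":0.095,"wx":0,"wy":0,"wz":0},
    {"x":0,"y":0,"z":0.11,"wx":0,"wy":0,"wz":0},
    {"x":0,"y":0,"z":0.125,"wx":0,"wy":0,"wz":0},
    {"x":0,"y":0,"z":0.135,"wx":0,"wy":0,"wz":0},
  ],
)

```text
clock: 4.35
position: [0.5032, -0.0134, 0.2017]
tool_rot: [0.666, 1.569, 0.308]
force: [-2.0, 2.0, 2.3]
grip_width: -0.0
```

```bash
python3 - <<'E'
from h import *
plan((-27,32,200));knob("side")
im,d=bot.grab_frame("side");save("side_c",im[110:270,200:390],4)
E
```

```text
t 4.35 tcp lathe mm [-45.2  32.8] z 201.7 F lathe [-2.6  1.1] 2.3 k 1 tool y in lathe [-0.  1.] z [1. 0.]
turn [ 0.0003  0.0003 -0.0002] q [-0.3   0.38  0.27  1.96 -0.13  0.82  1.26]
(-27, 32, 200) world [ 0.52  -0.021  0.2  ] shift [ 0.0043 -0.0022  0.0455]
side knob top n 15 lathe mm [-23.4  20.8] z 0.22 shift~ -0.102 select~ -0.091 range [[-34.  17.]
 [-15.  25.]]
```

View pics/side_c.png

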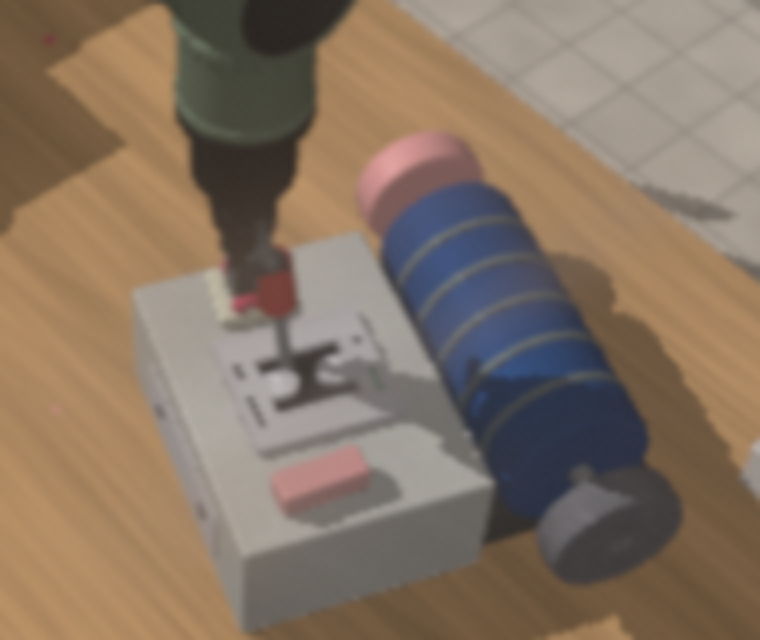

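servo_tool(
  targets=[
    {"x":0,"y":0,"z":0.012,"wx":0,"wy":0,"wz":0},
    {"x":0,"y":0,"z":0.024,"wx":0,"wy":0,"wz":0},
    {"x":0,"y":0,"z":0.036,"wx":0,"wy":0,"wz":0},
    {"x":0,"y":0,"z":0.046,"wx":0,"wy":0,"wz":0},
    {"x":0,"y":0,"z":0.046,"wx":0,"wy":0,"wz":0},
    {"x":0,"y":0,"z":0.046,"wx":0,"wy":0,"wz":0},
  ],
)

```text
clock: 5.2
position: [0.5204, -0.0198, 0.2016]
tool_rot: [0.607, 1.569, 0.25]
force: [-1.5, 0.6, 0.5]
grip_width: 0.0001
```

```bash
python3 - <<'E'
from h import *
plan((-27,32,200));knob("side")
im,d=bot.grab_frame("side");
n=im[140:240,225:330].copy()
a=np.array([225,140]);n=cv2.resize(n,None,fx=7,fy=7,interpolation=cv2.INTER_CUBIC)
# overlay: expected knob-top circles for neutral left, and gate H centreline at z=.12
def L(x,y,z): return np.r_[O+A@np.array([x,y])/1000,z/1000]
def p(X): return tuple(int(v) for v in (pix("side",X)-a+.5)*7)
for q in [((-34,20),(34,20)),((-34,-20),(34,-20)),((0,20),(0,-20))]:
    cv2.line(n,p(L(*q[0],120)),p(L(*q[1],120)),(0,255,0),1)
sx=.16
for sh,col in((0,(255,255,0)),(-.1,(0,255,255))):
    pts=[p(L(230*np.sin(sh)+16*np.cos(t),230*np.sin(sx)+16*np.sin(t),230*np.cos(sx))) for t in np.linspace(0,6.28,30)]
    cv2.polylines(n,[np.array(pts)],True,col,1)
save("side_d",n)
E
```

```text
t 5.2 tcp lathe mm [-26.9  32.8] z 201.6 F lathe [-1.6  0.1] 0.5 k 1 tool y in lathe [-0.  1.] z [1. 0.]
turn [ 0.0003  0.0003 -0.0002] q [-0.28  0.4   0.27  1.92 -0.14  0.84  1.28]
(-27, 32, 200) world [ 0.52  -0.021  0.2  ] shift [ 0.0041 -0.002  -0.0002]
side knob top n 17 lathe mm [-5.4 20.6] z 0.218 shift~ -0.024 select~ -0.09 range [[-15.  17.]
 [  4.  24.]]
```

View pics/side_d.png

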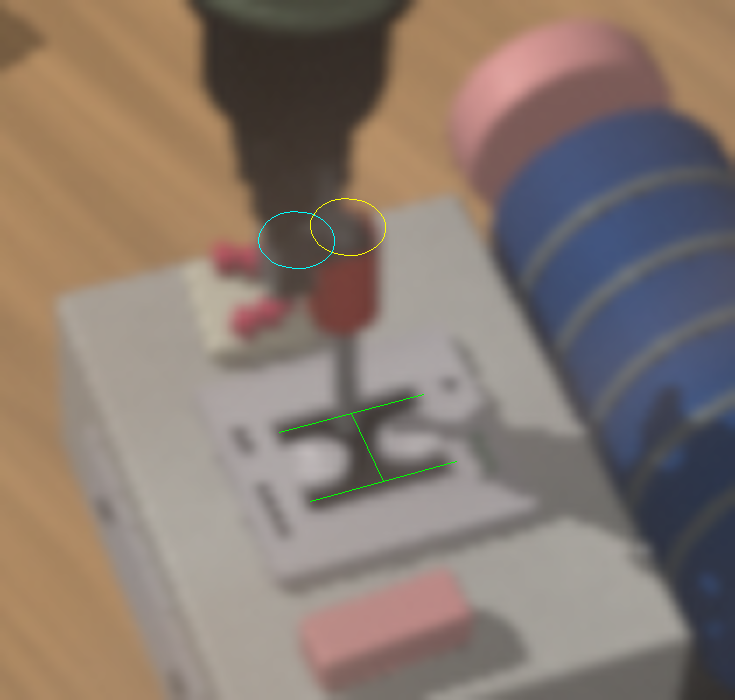

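servo_tool(
  targets=[
    {"x":0,"y":0,"z":-0.06,"wx":0,"wy":0,"wz":0},
    {"x":0,"y":0,"z":-0.06,"wx":0,"wy":0,"wz":0},
    {"x":0,"y":0.135,"z":-0.06,"wx":0,"wy":0,"wz":0},
    {"x":0,"y":0.135,"z":-0.06,"wx":0,"wy":0,"wz":0},
    {"x":0,"y":0.135,"z":-0.06,"wx":0,"wy":0,"wz":0},
    {"x":0,"y":0.135,"z":0.066,"wx":0,"wy":0,"wz":0},
    {"x":0,"y":0.135,"z":0.066,"wx":0,"wy":0,"wz":0},
    {"x":0,"y":0.135,"z":0.066,"wx":0,"wy":0,"wz":0},
  ],
)

```text
clock: 6.3
position: [0.5635, 0.0207, 0.2015]
tool_rot: [0.522, 1.569, 0.163]
force: [-0.6, -0.6, -0.5]
grip_width: -0.0001
```

```bash
cat >> h.py <<'E'
def over(name,states,cam="side",a=(225,140),w=(105,100),f=7):
    im,d=bot.grab_frame(cam);a=np.array(a);n=cv2.resize(im[a[1]:a[1]+w[1],a[0]:a[0]+w[0]],None,fx=f,fy=f,interpolation=cv2.INTER_CUBIC)
    def L(x,y,z): return np.r_[O+A@np.array([x,y])/1000,z/1000]
    def p(X): return tuple(int(v) for v in (pix(cam,X)-a+.5)*f)
    for q in [((-34,20),(34,20)),((-34,-20),(34,-20)),((0,20),(0,-20))]: cv2.line(n,p(L(*q[0],120)),p(L(*q[1],120)),(0,255,0),1)
    for sh,se,col in states:
        u=np.array([np.tan(sh),-np.tan(se),1]);u=u/np.linalg.norm(u)
        e=np.cross([0,1,0],u);e/=np.linalg.norm(e);g=np.cross(u,e)
        for r in(180,230): cv2.polylines(n,[np.array([p(L(*(r*u+16*(np.cos(t)*e+np.sin(t)*g)))) for t in np.linspace(0,6.28,30)])],True,col,1)
    save(name,n)
E
python3 - <<'E'
from h import *
plan();knob("side");over("side_e",[(0,-.16,(255,255,0))])
E
```

```text
t 6.3 tcp lathe mm [-0.8 85.9] z 201.5 F lathe [-0.4 -0.8] -0.5 k 1 tool y in lathe [-0.  1.] z [1. 0.]
turn [ 0.0001  0.0002 -0.0001] q [-0.33  0.47  0.26  1.81 -0.15  0.88  1.21]
side knob top n 29 lathe mm [-15.6  25.3] z 0.262 shift~ -0.068 select~ -0.11 range [[-86.  18.]
 [  5.  42.]]
```

View pics/side_e.png

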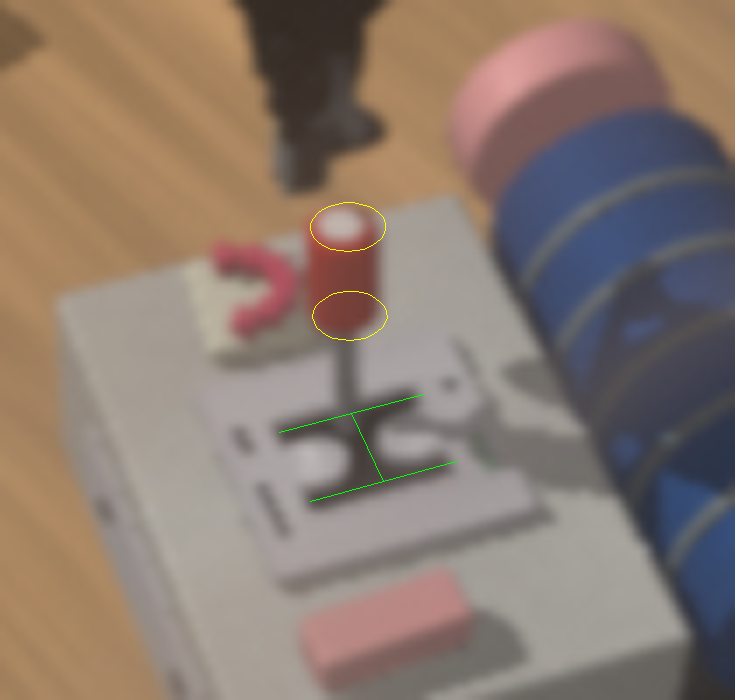

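servo_tool(
  targets=[
    {"x":0,"y":-0.025,"z":0,"wx":0,"wy":0,"wz":0},
    {"x":0,"y":-0.04,"z":0,"wx":0,"wy":0,"wz":0},
    {"x":0,"y":-0.053,"z":0,"wx":0,"wy":0,"wz":0},
    {"x":0,"y":-0.066,"z":0,"wx":0,"wy":0,"wz":0},
    {"x":0,"y":-0.079,"z":0,"wx":0,"wy":0,"wz":0},
    {"x":0,"y":-0.092,"z":0,"wx":0,"wy":0,"wz":0},
    {"x":0,"y":-0.105,"z":0,"wx":0,"wy":0,"wz":0},
  ],
)

```text
clock: 7.28
position: [0.5485, -0.0183, 0.2017]
tool_rot: [0.717, 1.569, 0.36]
force: [0.3, 1.0, 1.9]
grip_width: 0.0001
```

```bash
python3 - <<'E'
from h import *
plan((0,1,200));knob("side")
E
```

```text
t 7.28 tcp lathe mm [-1.1 44.2] z 201.7 F lathe [-0.1  1.1] 1.9 k 1 tool y in lathe [-0.  1.] z [1. 0.]
turn [ 0.0003  0.0002 -0.0002] q [-0.27  0.45  0.26  1.85 -0.15  0.87  1.28]
(0, 1, 200) world [ 0.534 -0.059  0.2  ] shift [ 0.0042 -0.108   0.0026]
side knob top n 24 lathe mm [-8.9  6.3] z 0.229 shift~ -0.039 select~ -0.027 range [[-18.  -2.]
 [  2.  21.]]
```

servo_tool(
  targets=[
    {"x":0,"y":-0.013,"z":0,"wx":0,"wy":0,"wz":0},
    {"x":0,"y":-0.026,"z":0,"wx":0,"wy":0,"wz":0},
    {"x":0,"y":-0.039,"z":0,"wx":0,"wy":0,"wz":0},
    {"x":0,"y":-0.052,"z":0,"wx":0,"wy":0,"wz":0},
    {"x":0,"y":-0.065,"z":0,"wx":0,"wy":0,"wz":0},
    {"x":0,"y":-0.078,"z":0,"wx":0,"wy":0,"wz":0},
    {"x":0,"y":-0.09,"z":0,"wx":0,"wy":0,"wz":0},
    {"x":0,"y":-0.1,"z":0,"wx":0,"wy":0,"wz":0},
    {"x":0,"y":-0.1,"z":0,"wx":0,"wy":0,"wz":0},
  ],
)

```text
clock: 8.45
position: [0.5341, -0.0568, 0.2017]
tool_rot: [0.504, 1.569, 0.145]
force: [-0.1, 0.9, -0.5]
grip_width: -0.0002
```

```bash
python3 - <<'E'
from h import *
plan((0,1,200));knob("side");over("side_f",[(0,.15,(255,255,0))])
E
```

```text
t 8.45 tcp lathe mm [-1.   3.1] z 201.7 F lathe [-0.4  0.8] -0.5 k 1 tool y in lathe [-0.  1.] z [1. 0.]
turn [ 0.0001  0.0002 -0.0001] q [-0.21  0.43  0.27  1.88 -0.15  0.85  1.35]
(0, 1, 200) world [ 0.534 -0.059  0.2  ] shift [ 0.0042 -0.0052  0.0026]
side knob top n 25 lathe mm [ -8.1 -35.7] z 0.227 shift~ -0.035 select~ 0.155 range [[-17. -45.]
 [  5. -19.]]
```

View pics/side_f.png

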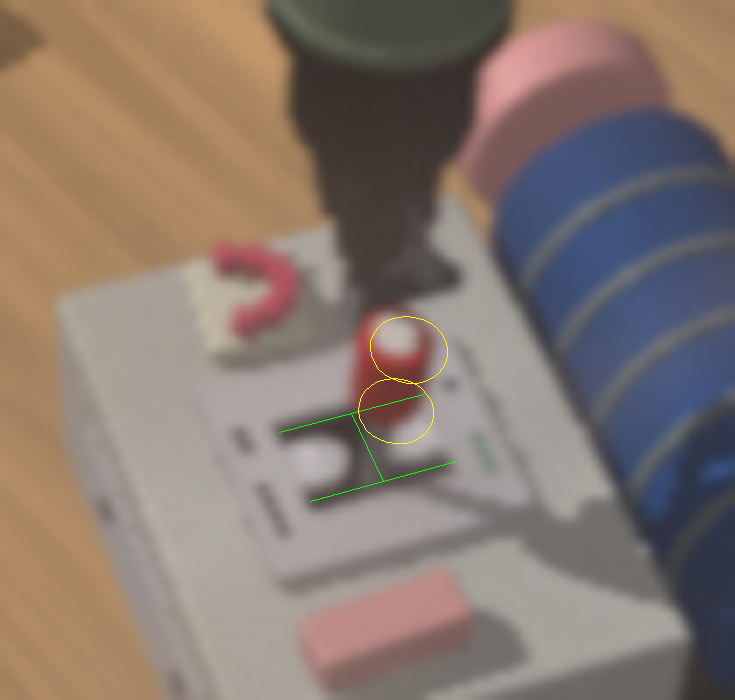

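servo_tool(
  targets=[
    {"x":0,"y":-0.003,"z":0,"wx":0,"wy":0,"wz":0},
    {"x":0,"y":-0.006,"z":0,"wx":0,"wy":0,"wz":0},
    {"x":0,"y":-0.009,"z":0,"wx":0,"wy":0,"wz":0},
  ],
)

```text
clock: 8.93
position: [0.5329, -0.0598, 0.2016]
tool_rot: [0.569, 1.569, 0.211]
force: [0.5, 2.1, -0.5]
grip_width: 0.0001
```

servo_tool(
  targets=[
    {"x":0,"y":-0.003,"z":0,"wx":0,"wy":0,"wz":0},
    {"x":0,"y":-0.005,"z":0,"wx":0,"wy":0,"wz":0},
  ],
)

```text
clock: 9.18
position: [0.5322, -0.0617, 0.2016]
tool_rot: [0.584, 1.57, 0.225]
force: [0.3, 2.1, -1.0]
grip_width: 0.0006
```

```bash
python3 - <<'E'
from h import *
plan((0,-2,200));knob("side");over("side_g",[(0,.15,(255,255,0))])
E
```

```text
t 9.18 tcp lathe mm [-1.1 -2.3] z 201.6 F lathe [-0.5  2.1] -1.0 k 1 tool y in lathe [-0.  1.] z [1. 0.]
turn [ 0.0002  0.0002 -0.0001] q [-0.2   0.43  0.27  1.88 -0.15  0.85  1.36]
(0, -2, 200) world [ 0.533 -0.062  0.2  ] shift [0.004  0.0007 0.0028]
side knob top n 25 lathe mm [ -9.3 -38.2] z 0.227 shift~ -0.041 select~ 0.166 range [[-17. -49.]
 [  2. -16.]]
```

servo_tool(
  targets=[
    {"x":0,"y":0.08,"z":0,"wx":0,"wy":0,"wz":0},
    {"x":0,"y":0.08,"z":0,"wx":0,"wy":0,"wz":0},
    {"x":0,"y":0.08,"z":-0.16,"wx":0,"wy":0,"wz":0},
    {"x":0,"y":0.08,"z":-0.16,"wx":0,"wy":0,"wz":0},
    {"x":0,"y":0.08,"z":-0.16,"wx":0,"wy":0,"wz":0},
    {"x":0,"y":-0.074,"z":-0.16,"wx":0,"wy":0,"wz":0},
    {"x":0,"y":-0.074,"z":-0.16,"wx":0,"wy":0,"wz":0},
    {"x":0,"y":-0.074,"z":-0.16,"wx":0,"wy":0,"wz":0},
  ],
)

```text
clock: 10.28
position: [0.4626, -0.0675, 0.2016]
tool_rot: [0.443, 1.569, 0.084]
force: [0.6, 0.3, 0.5]
grip_width: 0.0003
```

```bash
python3 - <<'E'
from h import *
plan((-27,-32,200),(15,-32,200));knob("side");over("side_h",[(0,.15,(255,255,0))])
E
```

```text
t 10.28 tcp lathe mm [-64.2 -32.2] z 201.6 F lathe [0.4 0.5] 0.5 k 1 tool y in lathe [-0.  1.] z [1. 0.]
turn [ 0.      0.0003 -0.0001] q [-0.21  0.32  0.28  2.05 -0.13  0.79  1.36]
(-27, -32, 200) world [ 0.497 -0.08   0.2  ] shift [0.0043 0.0004 0.093 ]
(15, -32, 200) world [ 0.537 -0.095  0.2  ] shift [0.0044 0.0004 0.198 ]
side knob top n 22 lathe mm [ -7.7 -42.7] z 0.225 shift~ -0.034 select~ 0.186 range [[-17. -49.]
 [  2. -35.]]
```

View pics/side_h.png

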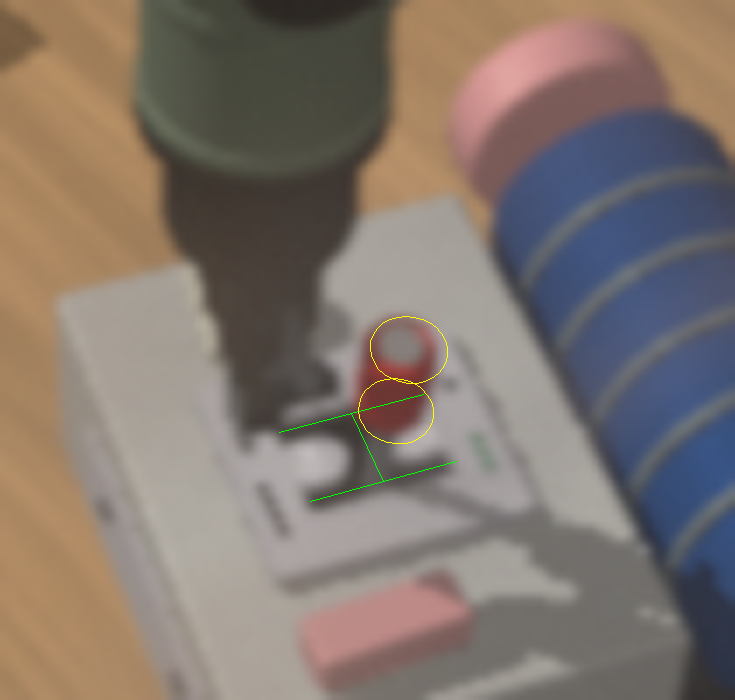

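servo_tool(
  targets=[
    {"x":0,"y":0,"z":0.05,"wx":0,"wy":0,"wz":0},
    {"x":0,"y":0,"z":0.08,"wx":0,"wy":0,"wz":0},
    {"x":0,"y":0,"z":0.09,"wx":0,"wy":0,"wz":0},
    {"x":0,"y":0,"z":0.1,"wx":0,"wy":0,"wz":0},
    {"x":0,"y":0,"z":0.11,"wx":0,"wy":0,"wz":0},
  ],
)

```text
clock: 11.0
position: [0.5034, -0.0819, 0.2015]
tool_rot: [0.875, 1.57, 0.518]
force: [-2.8, 1.2, 1.0]
grip_width: -0.0003
```

servo_tool(
  targets=[
    {"x":0,"y":0,"z":0.008,"wx":0,"wy":0,"wz":0},
    {"x":0,"y":0,"z":0.016,"wx":0,"wy":0,"wz":0},
    {"x":0,"y":0,"z":0.024,"wx":0,"wy":0,"wz":0},
    {"x":0,"y":0,"z":0.032,"wx":0,"wy":0,"wz":0},
  ],
)

```text
clock: 11.5
position: [0.5157, -0.0865, 0.2015]
tool_rot: [0.86, 1.57, 0.503]
force: [-1.8, 0.6, 2.2]
grip_width: 0.0003
```

```bash
python3 - <<'E'
from h import *
plan((12,-32,200));knob("side")
E
```

```text
t 11.5 tcp lathe mm [ -7.9 -31.2] z 201.5 F lathe [-2. -0.] 2.2 k 1 tool y in lathe [-0.  1.] z [1. 0.]
turn [ 0.0003  0.0001 -0.0001] q [-0.16  0.41  0.28  1.91 -0.15  0.84  1.41]
(12, -32, 200) world [ 0.534 -0.094  0.2  ] shift [ 0.0039 -0.002   0.0496]
side knob top n 7 lathe mm [ 11.5 -46.9] z 0.221 shift~ 0.05 select~ 0.204 range [[  8. -50.]
 [ 16. -41.]]
```

Going freely at 2 N; it's in the third leg. Continue to about x = 12, then creep.

servo_tool(
  targets=[
    {"x":0,"y":0,"z":0.01,"wx":0,"wy":0,"wz":0},
    {"x":0,"y":0,"z":0.02,"wx":0,"wy":0,"wz":0},
    {"x":0,"y":0,"z":0.03,"wx":0,"wy":0,"wz":0},
    {"x":0,"y":0,"z":0.04,"wx":0,"wy":0,"wz":0},
    {"x":0,"y":0,"z":0.048,"wx":0,"wy":0,"wz":0},
  ],
)

```text
clock: 12.18
position: [0.5338, -0.0935, 0.2012]
tool_rot: [1.819, 1.57, 1.461]
force: [-3.9, 0.3, -1.1]
grip_width: -0.0001
```

servo_tool(
  targets=[
    {"x":0,"y":0,"z":0.003,"wx":0,"wy":0,"wz":0},
    {"x":0,"y":0,"z":0.006,"wx":0,"wy":0,"wz":0},
  ],
)

```text
clock: 12.42
position: [0.536, -0.0943, 0.2012]
tool_rot: [2.046, 1.57, 1.688]
force: [-3.0, 1.8, -3.1]
grip_width: 0.0001
```

```bash
python3 - <<'E'
from h import *
plan((18,-32,200));knob("side")
E
```

```text
t 12.43 tcp lathe mm [ 14.  -31.4] z 201.2 F lathe [-3.4  0.6] -3.1 k 1 tool y in lathe [-0.  1.] z [1. 0.]
turn [ 0.0003 -0.     -0.0001] q [-0.14  0.44  0.28  1.86 -0.16  0.86  1.43]
(18, -32, 200) world [ 0.54  -0.096  0.2  ] shift [ 0.0029 -0.0016  0.0101]
side knob top n 9 lathe mm [ 35.6 -46.3] z 0.219 shift~ 0.155 select~ 0.201 range [[ 31. -49.]
 [ 41. -44.]]
```

Creep on in small steps, watching the force.

servo_tool(
  targets=[
    {"x":0,"y":0,"z":0.002,"wx":0,"wy":0,"wz":0},
    {"x":0,"y":0,"z":0.004,"wx":0,"wy":0,"wz":0},
  ],
)

```text
clock: 12.72
position: [0.5377, -0.0948, 0.2012]
tool_rot: [1.737, 1.57, 1.379]
force: [-2.9, 1.4, -2.2]
grip_width: -0.0002
```

servo_tool(
  targets=[
    {"x":0,"y":0,"z":0.002,"wx":0,"wy":0,"wz":0},
    {"x":0,"y":0,"z":0.003,"wx":0,"wy":0,"wz":0},
  ],
)

```text
clock: 12.98
position: [0.5389, -0.0952, 0.2012]
tool_rot: [1.59, 1.57, 1.232]
force: [-3.1, 0.9, -1.8]
grip_width: -0.0001
```

```bash
python3 - <<'E'
from h import *
plan((18,-32,200));knob("side");over("side_i",[(.23,.15,(255,255,0)),(.19,.15,(0,255,255))])
E
```

```text
t 12.97 tcp lathe mm [ 16.9 -31.2] z 201.2 F lathe [-3.3 -0.2] -1.8 k 1 tool y in lathe [-0.  1.] z [1. 0.]
turn [ 0.0003 -0.     -0.0001] q [-0.14  0.45  0.28  1.85 -0.16  0.86  1.43]
(18, -32, 200) world [ 0.54  -0.096  0.2  ] shift [ 0.0031 -0.0019  0.0026]
side knob top n 13 lathe mm [ 38.6 -44.6] z 0.217 shift~ 0.168 select~ 0.194 range [[ 32. -48.]
 [ 46. -39.]]
```

View pics/side_i.png

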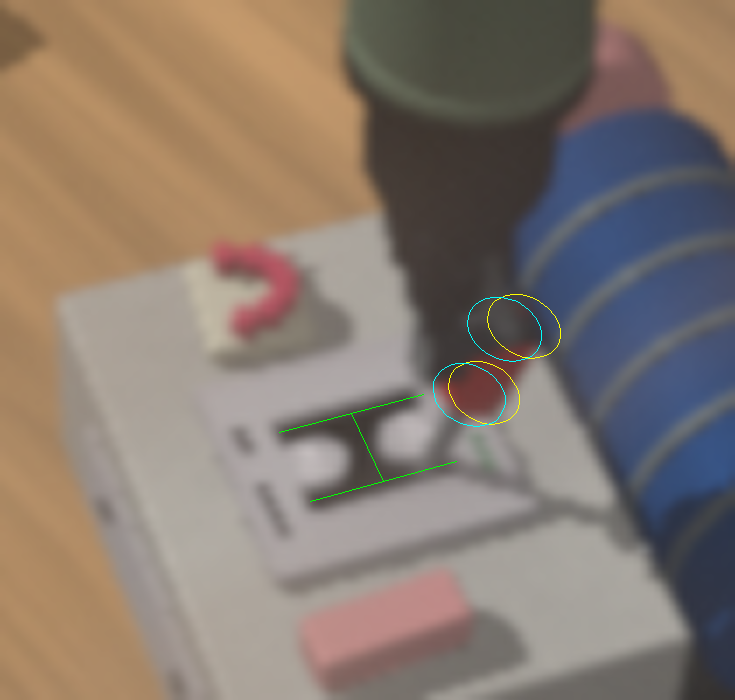

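servo_tool(
  targets=[
    {"x":0,"y":0,"z":0.0025,"wx":0,"wy":0,"wz":0},
    {"x":0,"y":0,"z":0.0025,"wx":0,"wy":0,"wz":0},
  ],
)

```text
clock: 13.32
position: [0.54, -0.0956, 0.2013]
tool_rot: [1.009, 1.57, 0.651]
force: [-2.6, -0.0, -1.1]
grip_width: -0.0002
```

servo_tool(
  targets=[
    {"x":0,"y":0,"z":0.0025,"wx":0,"wy":0,"wz":0},
    {"x":0,"y":0,"z":0.0025,"wx":0,"wy":0,"wz":0},
  ],
)

```text
clock: 13.58
position: [0.5411, -0.096, 0.2013]
tool_rot: [0.816, 1.57, 0.458]
force: [-2.6, 1.4, -1.4]
grip_width: -0.0001
```

servo_tool(
  targets=[
    {"x":0,"y":0,"z":0.0025,"wx":0,"wy":0,"wz":0},
    {"x":0,"y":0,"z":0.0025,"wx":0,"wy":0,"wz":0},
  ],
)

```text
clock: 13.82
position: [0.5421, -0.0964, 0.2013]
tool_rot: [0.755, 1.57, 0.397]
force: [-2.5, 1.0, -1.3]
grip_width: 0.0001
```

servo_tool(
  targets=[
    {"x":0,"y":0,"z":0.0015,"wx":0,"wy":0,"wz":0},
    {"x":0,"y":0,"z":0.0015,"wx":0,"wy":0,"wz":0},
  ],
)

```text
clock: 14.08
position: [0.5427, -0.0966, 0.2013]
tool_rot: [0.678, 1.57, 0.321]
force: [-2.7, 1.1, -1.0]
grip_width: 0.0003
```

```bash
python3 - <<'E'
from h import *
plan();knob("side")
E
```

```text
t 14.07 tcp lathe mm [ 21.  -31.2] z 201.3 F lathe [-2.9  0.1] -1.0 k 1 tool y in lathe [-0.  1.] z [1. 0.]
turn [ 0.0003  0.0001 -0.0001] q [-0.14  0.45  0.28  1.84 -0.16  0.87  1.43]
side knob top n 11 lathe mm [ 41.5 -44.9] z 0.218 shift~ 0.18 select~ 0.195 range [[ 33. -51.]
 [ 46. -41.]]
```

servo_tool(
  targets=[
    {"x":0,"y":0,"z":0.0025,"wx":0,"wy":0,"wz":0},
    {"x":0,"y":0,"z":0.0025,"wx":0,"wy":0,"wz":0},
  ],
)

```text
clock: 14.38
position: [0.5438, -0.097, 0.2014]
tool_rot: [0.591, 1.57, 0.233]
force: [-2.1, 1.1, -0.7]
grip_width: 0.0
```

servo_tool(
  targets=[
    {"x":0,"y":0,"z":0.0025,"wx":0,"wy":0,"wz":0},
    {"x":0,"y":0,"z":0.0025,"wx":0,"wy":0,"wz":0},
  ],
)

```text
clock: 14.62
position: [0.5448, -0.0974, 0.2013]
tool_rot: [0.544, 1.57, 0.186]
force: [-2.3, 0.9, -0.1]
grip_width: -0.0001
```

servo_tool(
  targets=[
    {"x":0,"y":0,"z":0.0025,"wx":0,"wy":0,"wz":0},
    {"x":0,"y":0,"z":0.0025,"wx":0,"wy":0,"wz":0},
  ],
)

```text
clock: 14.88
position: [0.5457, -0.0978, 0.2013]
tool_rot: [0.572, 1.57, 0.215]
force: [-3.9, 0.6, -0.0]
grip_width: -0.0
```

servo_tool(
  targets=[
    {"x":0,"y":0,"z":0.002,"wx":0,"wy":0,"wz":0},
    {"x":0,"y":0,"z":0.002,"wx":0,"wy":0,"wz":0},
  ],
)

```text
clock: 15.12
position: [0.5465, -0.098, 0.2013]
tool_rot: [0.646, 1.57, 0.289]
force: [-3.7, 0.5, -1.4]
grip_width: 0.0002
```

servo_tool(
  targets=[
    {"x":0,"y":0,"z":-0.12,"wx":0,"wy":0,"wz":0},
    {"x":0,"y":0,"z":-0.24,"wx":0,"wy":0,"wz":0},
    {"x":0,"y":0,"z":-0.24,"wx":0,"wy":0,"wz":0},
    {"x":-0.1,"y":0.12,"z":-0.24,"wx":0,"wy":0,"wz":0},
    {"x":-0.15,"y":0.25,"z":-0.24,"wx":0,"wy":0,"wz":0},
    {"x":-0.15,"y":0.4,"z":-0.24,"wx":0,"wy":0,"wz":0},
    {"x":-0.15,"y":0.55,"z":-0.24,"wx":0,"wy":0,"wz":0},
    {"x":-0.15,"y":0.55,"z":-0.24,"wx":0,"wy":0,"wz":0},
    {"x":-0.15,"y":0.55,"z":-0.24,"wx":0,"wy":0,"wz":0},
    {"x":-0.15,"y":0.55,"z":-0.24,"wx":0,"wy":0,"wz":0},
    {"x":-0.15,"y":0.55,"z":-0.24,"wx":0,"wy":0,"wz":0},
  ],
)

```text
clock: 16.5
position: [0.5337, 0.1408, 0.2616]
tool_rot: [0.633, 1.569, 0.274]
force: [-0.5, 0.9, 0.2]
grip_width: 0.0003
```

```bash
python3 - <<'E'
from h import *
plan();knob("side");knob("top");over("side_j",[(.23,.15,(255,255,0)),(.19,.15,(0,255,255))])
# compare mask centroid in each camera with projections of rendered knob for shift values
for cam in("side","top"):
    r=bot.trace(cam,"knob")
    if not r: print(cam,"none");continue
    m=r[0]["mask"];print(cam,r[0]["confidence"],"mask n",m.sum(),"centroid",np.argwhere(m).mean(0)[::-1].round(1))
    for sh in(.17,.2,.23):
        for se in(.13,.16):
            u=np.array([np.tan(sh),-np.tan(se),1]);u/=np.linalg.norm(u);e=np.cross([0,1,0],u);e/=np.linalg.norm(e);g=np.cross(u,e)
            pts=np.array([pix(cam,np.r_[O+A@(q:=(k*u+16*(np.cos(t)*e+np.sin(t)*g))/1000)[:2],q[2]]) for k in(180,230) for t in np.linspace(0,6.28,40)])
            I=np.zeros((384*8,512*8),np.uint8);cv2.fillConvexPoly(I,cv2.convexHull((pts*8).astype(np.int32)),1)
            print("  sh",sh,"se",se,(np.argwhere(I).mean(0)[::-1]/8).round(1))
E
```

```text
t 16.5 tcp lathe mm [-70.9 187.9] z 261.6 F lathe [-0.8  0.7] 0.2 k 1 tool y in lathe [-0.  1.] z [1. 0.]
turn [ 0.0001  0.0002 -0.0001] q [-0.54  0.38  0.23  1.77 -0.1   1.    0.94]
side knob top n 28 lathe mm [ 42.2 -37.4] z 0.222 shift~ 0.184 select~ 0.163 range [[ 35. -48.]
 [ 55. -18.]]
top knob top n 45 lathe mm [ 48.3 -28.9] z 0.221 shift~ 0.21 select~ 0.126 range [[ 37. -45.]
 [ 67. -16.]]
side 0.67 mask n 169 centroid [296.4 190.1]
  sh 0.17 se 0.13 [292.4 190.2]
  sh 0.17 se 0.16 [293.  191.9]
  sh 0.2 se 0.13 [294.2 189.9]
  sh 0.2 se 0.16 [294.9 191.6]
  sh 0.23 se 0.13 [296.  189.6]
  sh 0.23 se 0.16 [296.7 191.3]
top 0.65 mask n 140 centroid [281.2 155.8]
  sh 0.17 se 0.13 [279.5 159.4]
  sh 0.17 se 0.16 [281.3 160.2]
  sh 0.2 se 0.13 [280.1 157.6]
  sh 0.2 se 0.16 [281.9 158.5]
  sh 0.23 se 0.13 [280.7 155.9]
  sh 0.23 se 0.16 [282.5 156.7]
```

View pics/side_j.png

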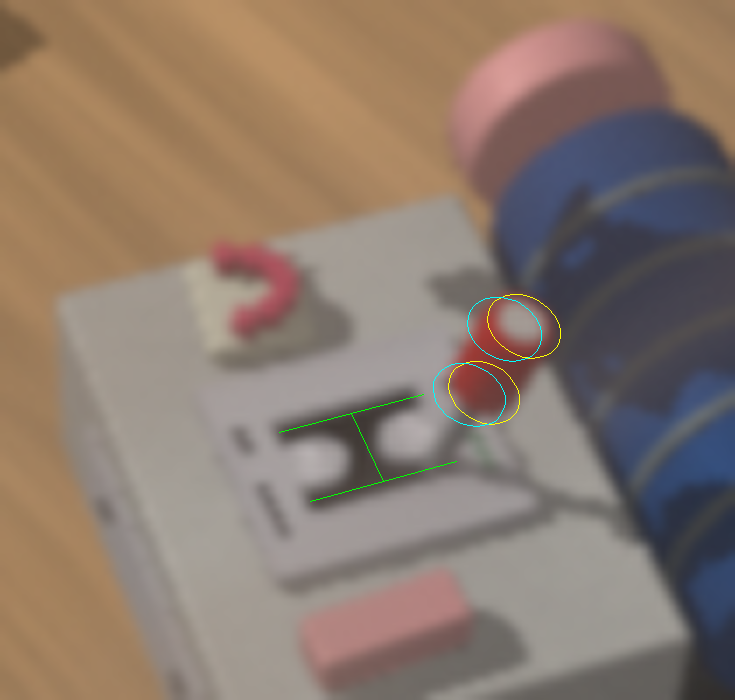

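```bash
python3 - <<'E'
from h import *
im,d=bot.grab_frame("side");P=cloud("side",d)
for n in("bite_model","paste_bar","wax_stand","mixing_bowl","pumice_jar","plaster_cast"):
    for r in bot.trace("side",n)[:1]:
        m=r["mask"]&(d>0);print(n,round(r["confidence"],2),np.round(np.median(P[m],0),3))
print(bot.observe()["force"]);print(bot.job_done())
E
```

```text
bite_model 0.47 [0.542 0.03  0.128]
paste_bar 0.64 [ 0.473 -0.146  0.135]
wax_stand 0.88 [ 0.438 -0.41   0.024]
mixing_bowl 0.93 [ 0.338 -0.302  0.026]
pumice_jar 0.73 [0.434 0.386 0.051]
plaster_cast 0.47 [0.346 0.31  0.015]
[-0.57638071  0.274589   -0.47420328]
the job is handed in; nothing more can be done
None
```

The gearstick is in the third slot and released, and the job was handed in at about 17 s. The stick started in the near-left (second) slot. I pushed it with shut fingertips forward to neutral, then across to the right, then forward until home. The highest force I read was about 4 N, with no pinching or lifting.

- **Stick position:** after I backed off, the knob masks from both cameras matched shift at about 0.23 and select at about 0.13 to 0.15.
- **Disagreements:**
  - A rougher knob-top estimate gave shift 0.21 from the top camera but only 0.18 from the side camera. I trust it less, because highlights and blur bias it.
  - The finger went about 6 mm past where I had worked out the stop would be, and I felt no hard stop, so "fully home" rests on the pictures.
- **Loose things:** in the side camera, five of the six read within 4 mm of where they started. The bite model reads about 21 mm off, but the knob and gripper partly hid it in the first picture. It stands in the same place in the later side pictures, and nothing came near it.
- **At hand-in:** the arm was clear of the lathe and the force reading was close to zero.
- **Picture count:** I viewed 11 pictures, one over the budget.

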